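# Index the magnifier arm over the sample dish

## Task

On the index stand, hook a fingertip under the pull ring, lift the spring pin out of its hole, swing the arm one hole so that the magnifier lens comes over the dish that holds the paper disc with brown crumbs, and let go of the ring so that the pin drops fully home in that hole. Do not pinch or wrench the ring, do not swing the arm as far as the second hole, and leave the dishes and everything else standing where they are.

Things in the scene. Friction and masses are not known exactly. Their poses are not given: they have to be found in the camera images.
- stand: fixed index stand. Origin on the table under the pivot post, z up; the arm's swing axis is vertical through it. On its -x side (the robot's) a flat aluminium sector plate, top 45 mm high, has five square 11 mm index holes, 140 mm from the pivot, 0.44 rad apart, the middle one straight along -x; outer edge 160 mm from the pivot. The lens end of the arm is on the +x side
- swing_arm (a joint): swing of the steel arm, rad, counter-clockwise from above positive, 0 at start (middle hole); holes at -0.88, -0.44, 0, 0.44, 0.88. Bar 26 mm wide, 50-60 mm high, along the stand's x at 0; pin and ring at its -x end, lens at its +x end: a positive angle takes the lens to the stand's +y side, the ring to -y. Friction slight (under 1 N at the ring); locked while the pin is in a hole (play 0.01 rad)
- pin (a joint): lift of the spring index pin, m: 0 home in a hole, clears the plate at 0.008, stop at 0.026. The spring takes about 3.5 N to start, 7.5 N at the stop. Let go between holes it rests on the plate (0.008) and snaps down when the arm brings it over a hole. Pin 8 mm thick, 140 mm from the pivot, upright through a 24 mm collar (top 80 mm high) on the arm
- ring_center (a point): centre of the pull ring on the pin: round steel ring, opening 52 mm, wire 6 mm. Pin home: centre 111 mm above the table, 115 mm from the pivot. From the pin's top (96 mm high) it leans 60 deg from upright towards the pivot, so it faces up and outward: a finger pointing towards the pivot and 60 deg below level passes squarely through. 45 mm clear below it. Site z: along the lean, up
- pull_ring: the pull ring itself (same point as ring_center); squeezing it between the fingers or forcing it with over 30 N counts as pinching or wrenching
- lens_center (a point): centre of the round magnifier lens at the other end of the arm, 100 mm from the pivot, 55 mm above the table, 60 mm across with its black rim
- sample_dish: loose low clear dish, 60 mm across, 14 mm high, holding a white paper disc with brown crumbs; origin at the centre of its underside. It stands under where the lens will be one hole to one side of the middle (arm at +0.44 or -0.44 rad), on either side
- empty_dish: the same kind of dish, empty, under the lens place one hole to the other side
- vial_a: small capped glass vial, 27 mm across, 58 mm high, beside the pivot on the stand's +y side; origin at its underside; leave alone
- vial_b: same vial, beside the pivot on the -y side; leave alone
- vial_c: same vial, outside the sector plate on the +y side; leave alone
- wash_bottle: white bottle 68 mm across, 150 mm high; leave alone
- filter_box: blue box 110 x 150 x 45 mm; leave alone
- white_box: white box 75 x 120 x 40 mm; leave alone
- beaker: glass beaker 64 mm across, 75 mm high; leave alone
- marker: black marker pen 130 mm long, 16 mm thick, lying on the table; leave alone
Mind the look-alikes: they are no part of the job. Leave any red look-alike of the sample_dish alone.

How it is judged:
By the outcome, as a careful person would: the job done as asked, in the order asked, and still so for the second after the job is handed in, with the robot touching nothing.
It also fails if it takes over 64 s, if anything falls off the work surface, if the arm or the gripper's body presses on something with over 40 N, if the wrist force passes 120 N, or if a joint passes its speed limit or range.

## Robot

A 6-joint arm with a two-finger parallel gripper is mounted at the origin on the work surface. World frame = base frame: x ahead of the robot, y to its left, z up, the work surface at z = 0. Lengths are in mm, angles in rad, forces in N, time in s.
With the tool pointing down it reaches from about 400 to 925 mm from the base axis. Payload 12.5 kg.
Tool frame: the origin (TCP) lies on the front face of the gripper's body, between the roots of the fingers; the fingertips stand 78 mm ahead of it and the grasp point (between the pads) lies 59 mm ahead of it (env.nose_length is the distance from the TCP to the fingertips, in mm); z points along the fingers, y is the line along which they close (so a half turn about z gives the same grasp; the last joint's range is limited). The gripper opens to 95 mm and grips with 3 to 60 N. Pads are 20 mm wide; open, the fingers measure 119 mm over their backs; the gripper's body (75 mm by 180 mm) begins 59 mm behind the grasp point.
Start: joints at [-1.23, 0.491, 1.559, -0, 1.092, -0.106], TCP at [270.073, -563.647, 292.261] pointing down, gripper open.
Joint ranges: [-3.1, 3.1], [-0.84, 2.19], [0.05, 2.79], [-1.13, 4.28], [0.06, 2.93], [-2.69, 2.69]. Speed limits (rad/s): [2.22, 2.22, 2.79, 3.14, 3.14, 3.14].

## Interface

Orientations are given as [roll, pitch, yaw] about the fixed x, y, z axes, in that order (R = Rz(yaw) Ry(pitch) Rx(roll)).
In Python, from cell import env gives the robot as it stands.
- The arm moves only by the tool jog_arm, never from a script. Its argument "motion" is a list of rows, each a list of 7 numbers: the turn, a rotation vector about the tool's x, y, z in degrees, then the shift along the tool's x, y, z in mm, then the finger opening in mm, from 0 to 95.1. In form: [[wx, wy, wz, x, y, z, hand], ...]. A call has 1 to 10 rows; each row shifts and turns the commanded pose from where the row before left it, along the tool's axes as they then stand; what a row does not reach is not made up. A row lasts 1/8 s, in which the tool goes at most 62.5 mm and 10.7 degrees, less where a joint would pass 70% of its speed; a pose out of reach is approached as far as the arm can. A call is refused whole if a number of a shift passes 62.5 or a number of a turn 10.7, either way. A call with a gripper value outside its range is refused whole. The fingers move at their own pace and stop on an object; the grip force is fixed at half the most. Time passes only in rows, so rows that do not move let the fingers close. It gives the time, the measured TCP pose, the force, the opening and the grip force at its end, in the units of the state.
- env.state(): the state, without advancing time (a new reading comes with each control period).
- env.read_camera(name): name is "side" or "top" or "wrist"; returns a dict with "color" (400x640x3 uint8, red, green, blue), "z_map" (400x640 float32, mm along the optical axis (not along the pixel's ray), 0 where there is no reading), "camera_matrix" (3x3 intrinsics, pixels), "k1" (the pictures are not rectified: a ray, as slopes to the right and down, at radius r is drawn at 1 + k1 r^2 times it, then the intrinsics apply), "world_to_cam" (4x4, takes a point from world to camera coordinates). Camera axes: x right, y up, looking along -z (the intrinsics and any distortion apply to the point x, -y, -z); pixel columns grow to the right and rows downward; lengths in mm; the calibration is good to about 2 mm. A picture is of the moment at which its call begins.
- env.job_done(): hands the job in; it is judged then, once.
Trained networks look in the newest picture that a camera, given by its name, has taken for a name from the list of things; names that differ only in an ending like _2 or _b are one class to them, and where a whole thing is asked for, a point or a joint stands for the part that bears it (a point fixed in the world has none). Each returns a list of dicts, best first, with "score" (0 to 1); they miss things now and then, are a little off and sometimes report something else, mostly with a low value. They report only what shows in the picture. A call takes as long as a camera call. They do not tell look-alikes from the thing itself.
- env.recognise(camera, thing): "location" ([column, row] in pixels, amid what is visible of it).
The state is a dict: "t": time; "joints": joint angles; "qvel": joint speeds; "tau": joint torques, N m; "eef_pos": TCP position; "tcp_rot": TCP orientation; "ft_force": force on the tool from outside, world axes, zero at the start; "moment": the same for the moment, N m; "opening": opening from 0.0 (shut) to 1.0 (fully open); "grip_force": force on a finger pad.
Only numpy, scipy, OpenCV 4.12 (cv2) and the standard library are available. Lean on these libraries where they do the work, as an engineer would, in place of code of your own. Each camera call takes 0.05 s, during which the arm holds its last target. There are 200 camera calls.

## Working session

There is one attempt and no reset: what is moved stays moved. The work goes in short steps, Python scripts to look and compute and a tool call to move; the robot and the scene stay as the last step left them, time stands still between calls to the robot, and variables do not carry over. Pictures are saved under pics/ and viewed, at most 10 in all, crops included, and the job is handed in when it is done.

Besides the shell and the picture viewer there is one more tool, called as name(argument=value, ...) on one line, values as JSON. jog_arm: Moves the arm, as the interface text tells. Its arguments: {"type":"object","properties":{"motion":{"type":"array"}},"required":["motion"]}

```bash
mkdir -p pics; cat > h.py <<'E'
import numpy as np, cv2
from cell import env
def proj(c,P):
    P=np.atleast_2d(P).astype(float); T=c["world_to_cam"]; q=P@T[:3,:3].T+T[:3,3]
    s=np.c_[q[:,0]/-q[:,2],-q[:,1]/-q[:,2]]; r2=(s**2).sum(1,keepdims=True); s=s*(1+c["k1"]*r2)
    K=c["camera_matrix"]; return np.c_[K[0,0]*s[:,0]+K[0,2],K[1,1]*s[:,1]+K[1,2]]
def ray(c,uv):
    K=c["camera_matrix"]; d=np.array([(uv[0]-K[0,2])/K[0,0],(uv[1]-K[1,2])/K[1,1]]); s=d.copy()
    for _ in range(20): s=d/(1+c["k1"]*(s@s))
    return s
def at_depth(c,uv,z):
    s=ray(c,uv); T=c["world_to_cam"]; return T[:3,:3].T@(np.array([s[0]*z,-s[1]*z,-z])-T[:3,3])
def at_height(c,uv,h):
    s=ray(c,uv); T=c["world_to_cam"]; o=-T[:3,:3].T@T[:3,3]; d=T[:3,:3].T@np.array([s[0],-s[1],-1]); return o+d*(h-o[2])/d[2]
def cloud(c):
    v,u=np.nonzero(c["z_map"]>0); K=c["camera_matrix"]; z=c["z_map"][v,u]
    d=np.c_[(u-K[0,2])/K[0,0],(v-K[1,2])/K[1,1]]; s=d.copy()
    for _ in range(10): s=d/(1+c["k1"]*(s**2).sum(1,keepdims=True))
    T=c["world_to_cam"]; q=np.c_[s[:,0]*z,-s[:,1]*z,-z]; return (q-T[:3,3])@T[:3,:3],u,v
def snap(n,f): 
    c=env.read_camera(n); cv2.imwrite("pics/"+f,c["color"][:,:,::-1]); return c
E
python3 - <<'E'
from h import *
print(env.state())
for n in ("top","side"):
    c=snap(n,n+"0.png"); np.savez(n+"0.npz",**c)
    for t in ("ring_center","lens_center","sample_dish","stand","vial_a","pin","swing_arm"):
        for r in env.recognise(n,t)[:4]:
            u,v=r["location"]; z=c["z_map"][int(v),int(u)]
            print(n,t,round(r["score"],2),np.round(r["location"]),np.round(at_depth(c,(u,v),z)))
E
```

```text
{'t': 0.0, 'joints': array([-1.22959360e+00,  4.91577927e-01,  1.55948386e+00, -5.46922345e-05,
        1.09168956e+00, -1.05606782e-01]), 'qvel': array([ 0.00093485,  0.0014613 , -0.00043363, -0.00065945,  0.00048931,
       -0.00107596]), 'tau': array([-1.29781853e-03, -6.12647295e+01, -2.58179283e+01,  6.92218076e-02,
        4.82697668e-02, -1.38591836e-04]), 'eef_pos': array([ 270.0075886 , -563.47931317,  291.63843571]), 'tcp_rot': array([-3.14043530e+00, -7.39045201e-05,  4.46834711e-01]), 'ft_force': array([-0.16899496, -0.43947685, -0.93757934]), 'moment': array([-0.01244733, -0.00530691, -0.01342737]), 'grip_force': 0.0, 'opening': 1.0012892381003298}
top lens_center 0.89 [326. 168.] [669.   0.  76.]
top sample_dish 0.72 [387. 189.] [ 612. -201.    5.]
top sample_dish 0.58 [341. 141.] [770. -51.   8.]
top sample_dish 0.57 [400. 155.] [ 727. -244.    9.]
top sample_dish 0.49 [368. 139.] [ 779. -139.    5.]
top stand 0.78 [323. 188.] [610.   8.  59.]
top vial_a 0.53 [249. 191.] [595. 238.  59.]
top vial_a 0.46 [371. 160.] [ 700. -143.   44.]
top vial_a 0.43 [272. 145.] [742. 170.  58.]
top pin 0.48 [329. 201.] [563. -10. 108.]
top swing_arm 0.67 [322. 164.] [680.  11.  77.]
side lens_center 0.63 [365. 188.] [720. -10.  61.]
side sample_dish 0.84 [406. 223.] [ 782. -144.    7.]
side sample_dish 0.82 [411. 252.] [ 729. -246.    3.]
side sample_dish 0.69 [384. 208.] [764. -54.   3.]
side sample_dish 0.61 [365. 251.] [ 620. -192.    5.]
side stand 0.6 [358. 191.] [692. -17.  63.]
side vial_a 0.69 [343. 166.] [739. 156.  33.]
side vial_a 0.66 [277. 120.] [623. 441.  91.]
side vial_a 0.5 [384. 226.] [ 696. -160.   38.]
side swing_arm 0.68 [364. 186.] [728.   6.  56.]
```

```bash
ls pics
```

```text
side0.png
top0.png
```

```bash
python3 - <<'E'
import cv2
a=cv2.imread("pics/top0.png")[110:260,220:430]; cv2.imwrite("pics/top0c.png",cv2.resize(a,None,fx=3.8,fy=3.8,interpolation=cv2.INTER_CUBIC))
a=cv2.imread("pics/side0.png")[110:300,260:460]; cv2.imwrite("pics/side0c.png",cv2.resize(a,None,fx=3.1,fy=3.1,interpolation=cv2.INTER_CUBIC))
E
```

```text
(no output)
```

View pics/top0c.png

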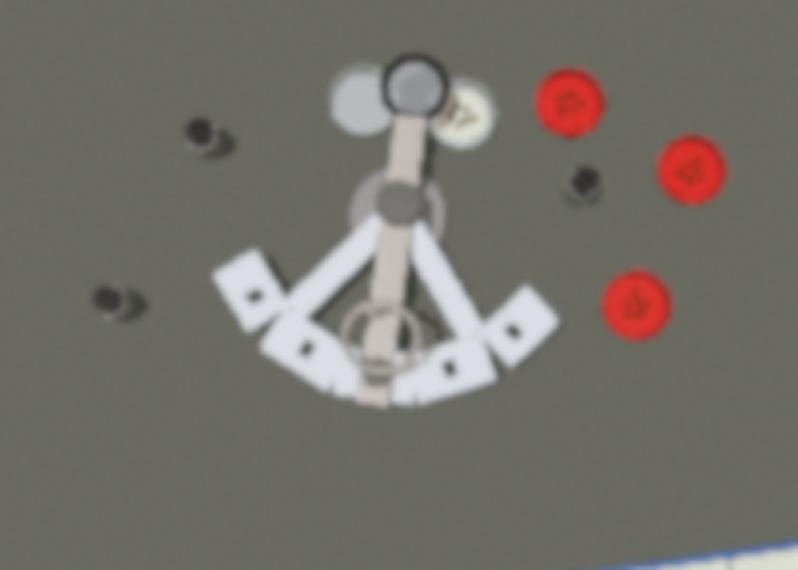

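View pics/side0c.png

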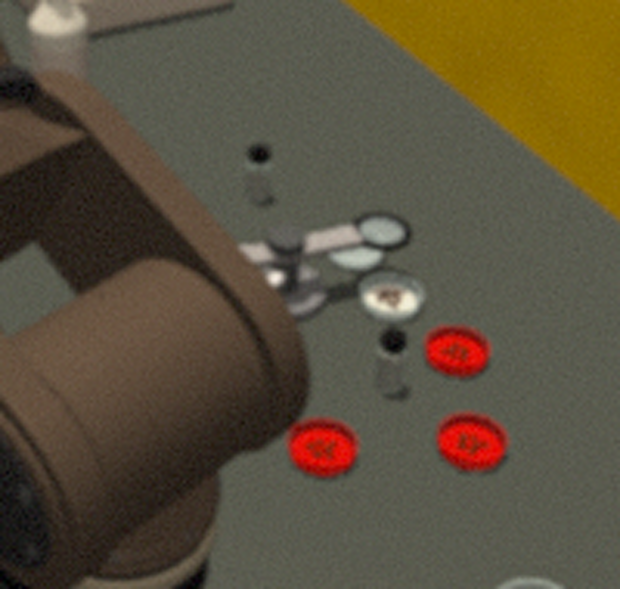

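The top view shows the arm at about crop (380–415, 88–400), with the lens on the far side. The white dish with crumbs is on the right at (462,115), which is the stand's -y side, so the target is -0.44. The empty dish is on the left, and there are red look-alikes further right. The side view confirms this.

```bash
python3 - <<'E'
from h import *
from scipy.optimize import least_squares
c=dict(np.load("top0.npz"))
f=lambda p:(220+p[0]/3.8-.4,110+p[1]/3.8-.4)
H=[at_height(c,f(p),45)[:2] for p in ((255,296),(307,348),(450,368),(514,330))]
L=at_height(c,f((415,88)),55)[:2]
a=np.array([-.88,-.44,.44,.88])
def mod(p):
    th=p[2]+a; h=np.c_[p[0]-140*np.cos(th),p[1]-140*np.sin(th)]
    return np.vstack([h,[p[0]+100*np.cos(p[2]),p[1]+100*np.sin(p[2])]])
obs=np.vstack([H,L])
print(obs.round(1))
best=min((least_squares(lambda p:(mod(p)*1-np.vstack([H[::s],L])).ravel(),[640,0,0]) for s in (1,-1)),key=lambda r:r.cost)
p=best.x; print(p,best.cost); print((best.fun.reshape(-1,2)).round(1))
print("dish",[at_height(c,f(q),5).round(0)for q in((462,115),(363,100))], [ (p[:2]+100*np.array([np.cos(p[2]+s),np.sin(p[2]+s)])).round(0) for s in(-.44,.44)])
P,u,v=cloud(c); m=(np.hypot(P[:,0]-p[0],P[:,1]-p[1])<185)&(P[:,2]>90); 
e=np.array([np.cos(p[2]),np.sin(p[2])]);n=np.array([-e[1],e[0]]); d=P[m,:2]-p[:2]; 
print(np.c_[d@e,d@n,P[m,2]].round(0)[:40])
print("ring",p[:2]-115*e)
E
```

```text
[[610.1 121.2]
 [567.5  77.6]
 [552.3 -40.4]
 [584.4 -93.2]
 [784.8  -9.2]]
[ 6.85664689e+02  3.11959928e+00 -1.22089607e-01] 0.26590383625273234
[[ 0.2 -0.1]
 [-0.3  0.2]
 [ 0.4 -0.2]
 [-0.4  0.1]
 [ 0.1  0.1]]
dish [array([775., -52.,   5.]), array([787.,  34.,   5.])] [array([770., -50.]), array([781.,  34.])]
[[ -90.   12.  124.]
 [ -90.    9.  125.]
 [ -90.    6.  126.]
 [ -90.    3.  129.]
 [ -89.    0.  125.]
 [ -89.   -3.  127.]
 [ -94.   17.  126.]
 [ -94.   14.  129.]
 [ -93.   11.  126.]
 [ -93.    8.  128.]
 [ -93.    5.  128.]
 [ -92.    3.  127.]
 [ -92.   -0.  127.]
 [ -91.   -3.  126.]
 [ -91.   -6.  128.]
 [ -91.   -9.  127.]
 [ -90.  -12.  124.]
 [ -97.   23.  122.]
 [ -97.   20.  124.]
 [ -97.   17.  122.]
 [ -96.   14.  123.]
 [ -96.   11.  124.]
 [ -94.   -4.  124.]
 [ -94.   -6.  127.]
 [ -94.   -9.  131.]
 [ -93.  -12.  127.]
 [ -92.  -15.  121.]
 [-101.   25.  122.]
 [-100.   22.  119.]
 [-100.   19.  125.]
 [ -97.  -13.  132.]
 [ -96.  -16.  127.]
 [ -95.  -18.  126.]
 [-104.   28.  120.]
 [-103.   25.  119.]
 [-103.   22.  124.]
 [ -98.  -16.  126.]
 [ -98.  -19.  122.]
 [ -97.  -22.  122.]
 [-107.   27.  120.]]
ring [571.52071269  17.12504961]
```

```bash
cat >> h.py <<'E'
from scipy.spatial.transform import Rotation as Ro
S=np.array([685.7,3.1]); YAW=-.122
def pose(phi,s,dz=0,tilt=45,flip=0,lat=0):
    """TCP pose with the fingertips s mm past the ring centre (arm angle phi, raised dz)"""
    y=YAW+phi; e=np.array([np.cos(y),np.sin(y),0]); t=np.radians(tilt); z=e*np.cos(t)-np.array([0,0,np.sin(t)])
    R=Ro.from_euler("xyz",[np.pi,0,y])*Ro.from_euler("y",90-tilt,degrees=True)
    p=np.r_[S,111+dz]-115*e+(s-78)*z+lat*np.array([-e[1],e[0],0])
    return p,R
def rows(goal,n=None):
    """remaining move from the measured pose, as n even rows"""
    s=env.state(); p=s["eef_pos"]; R=Ro.from_euler("xyz",s["tcp_rot"]); g,G=goal
    w=(R.inv()*G).as_rotvec(degrees=True); d=g-p
    n=n or int(np.ceil(max(np.abs(w).max()/10.5,np.linalg.norm(d)/58)))
    for i in range(n):
        Ri=R*Ro.from_rotvec(w*i/n,degrees=True); print((w/n).round(2),(Ri.inv().apply(d/n)).round(1))
    print("goal",g.round(1),"d",d.round(1),"t",s["t"],"q",s["joints"].round(2),"F",s["ft_force"].round(1),"M",s["moment"].round(2),"g",s["grip_force"])
E
python3 - <<'E'
from h import *
c=env.read_camera("wrist"); T=c["world_to_cam"]; o=-T[:3,:3].T@T[:3,3]; s=env.state()
print("cam in tool",Ro.from_euler("xyz",s["tcp_rot"]).inv().apply(o-s["eef_pos"]))
P,u,v=cloud(dict(np.load("top0.npz"))); m=np.hypot(P[:,0]-S[0],P[:,1]-S[1])<25; print("post top",np.percentile(P[m,2],[50,95]))
m=(P[:,0]<560)&(P[:,0]>200)&(P[:,1]>-450)&(P[:,1]<300)&(P[:,2]>40); print("tall stuff",m.sum(),P[m].min(0) if m.any() else 0,P[m].max(0) if m.any() else 0)
g,G=pose(0,-60); rows((g+[0,0,60],G))
E
```

```text
cam in tool [ 79.79090842  -0.68421129 -91.61545051]
post top [71.49216387 76.40795117]
tall stuff 22107 [ 200.01577093 -449.95972063   40.06501051] [559.99314025 148.09983651 778.56557994]
[-1.16  3.98  2.81] [ 40.1 -40.5   2.1]
[-1.16  3.98  2.81] [ 37.8 -42.5   4. ]
[-1.16  3.98  2.81] [ 35.3 -44.4   5.7]
[-1.16  3.98  2.81] [ 32.7 -46.2   7.1]
[-1.16  3.98  2.81] [ 29.8 -47.9   8.3]
[-1.16  3.98  2.81] [ 26.8 -49.5   9.3]
[-1.16  3.98  2.81] [ 23.7 -50.9  10. ]
[-1.16  3.98  2.81] [ 20.5 -52.2  10.5]
[-1.16  3.98  2.81] [ 17.1 -53.3  10.8]
[-1.16  3.98  2.81] [ 13.7 -54.3  10.7]
[-1.16  3.98  2.81] [ 10.3 -55.1  10.5]
goal [474.7  29.  268.6] d [204.6 592.6 -23.7] t 0.85 q [-1.23  0.49  1.56 -0.    1.09 -0.11] F [-0.6 -0.2  0.4] M [ 0.04 -0.05 -0.01] g 0.0
```

jog_arm(motion=[[0,0,3.3,40,-40,0,0],[0,0,3.3,38,-43,0,0],[0,0,3.3,35,-45,0,0],[0,0,3.3,33,-47,0,0],[0,0,3.3,30,-49,0,0],[0,0,3.3,27,-50,0,0],[0,0,3.3,24,-52,0,0],[0,0,3.3,20,-53,0,0],[0,0,3.3,17,-54,0,0],[0,0,3.3,13,-55,0,0]])

```text
t: 2.1
eef_pos: [454.1, -22.6, 292.5]
tcp_rot: [3.141, -0.001, -0.131]
ft_force: [0.5, -0.3, -0.3]
opening: 0.024
grip_force: 0.0
```

```bash
python3 - <<'E'
from h import *
g,G=pose(0,-60); rows((g+[0,0,60],G))
E
```

```text
[ 0.04  8.99 -0.1 ] [  2.7 -10.8   4.8]
[ 0.04  8.99 -0.1 ] [  2.  -10.7   5.2]
[ 0.04  8.99 -0.1 ] [  1.2 -10.7   5.4]
[ 0.04  8.99 -0.1 ] [  0.3 -10.7   5.5]
[ 0.04  8.99 -0.1 ] [ -0.5 -10.7   5.5]
goal [474.7  29.  268.6] d [ 20.6  51.5 -23.9] t 2.1 q [-0.2   0.25  1.96 -0.    0.93  1.51] F [ 0.5 -0.3 -0.3] M [ 0.06 -0.01 -0.  ] g 0.0
```

jog_arm(motion=[[0,9,-0.1,3,-11,5,0],[0,9,-0.1,2,-11,5,0],[0,9,-0.1,1,-11,5,0],[0,9,-0.1,0,-11,5,0],[0,9,-0.1,0,-11,5,0],[0,0,0,0,0,0,0],[0,0,0,0,0,0,0]])

```text
t: 2.98
eef_pos: [472.8, 16.7, 283.0]
tcp_rot: [3.113, -0.658, -0.102]
ft_force: [0.7, 0.3, 0.1]
opening: 0.006
grip_force: 0.0
```

```bash
python3 - <<'E'
from h import *
rows(pose(0,-60))
c=snap("wrist","w1.png"); np.savez("w1.npz",**c)
w=np.linspace(0,2*np.pi,40); e=np.array([np.cos(YAW),np.sin(YAW),0]); n=np.array([-e[1],e[0],0]); l=e*np.sin(np.pi/3)+[0,0,.5]
C=np.r_[S,111]-115*e
im=c["color"][:,:,::-1].copy()
for q in proj(c,[C+29*(np.cos(a)*l+np.sin(a)*n) for a in w]): cv2.circle(im,tuple(int(x) for x in q),1,(0,255,0),-1)
cv2.imwrite("pics/w1.png",im)
E
```

```text
[0.43 3.64 0.47] [-22.5  -7.   29.5]
[0.43 3.64 0.47] [-24.4  -6.6  28. ]
goal [474.7  29.  208.6] d [  1.9  12.3 -74.4] t 2.975 q [-0.09  0.19  2.23 -0.5   0.08  2.07] F [0.7 0.3 0.1] M [ 0.1   0.33 -0.01] g 0.0
```

View pics/w1.png

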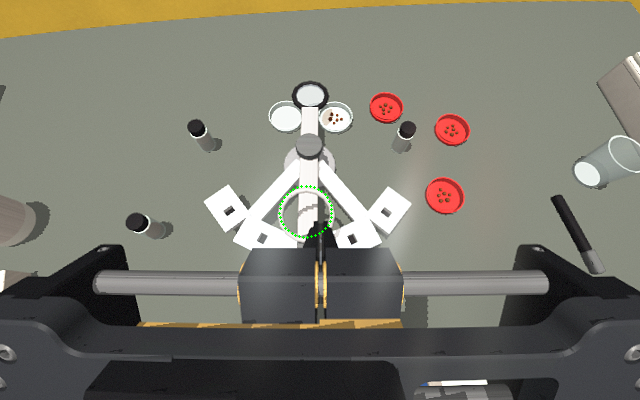

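The wrist view shows the ring at (306,212), and the predicted circle lies right on it. The wrist is at its q5 limit, though, so I'll fit the kinematics and plan a wrist flip (q4 to π) for the shallower finger angle.

```bash
cat >> h.py <<'E'
from scipy.optimize import least_squares
def fk(q,k,s4=1):
    l1,l2,L,h,o,a,c,b=k; u=lambda t:np.array([np.sin(t),0,np.cos(t)])
    R0=Ro.from_euler("z",q[0]); R=R0*Ro.from_euler("y",q[1]+q[2])*Ro.from_euler("z",s4*q[3])*Ro.from_euler("y",q[4])*Ro.from_euler("z",q[5]+c)
    p=np.array([a,o,h])+l1*u(q[1])+l2*u(q[1]+q[2])+b*np.array([np.cos(q[1]+q[2]),0,-np.sin(q[1]+q[2])])
    return R0.apply(p)+L*R.apply([0,0,1]),R
E
python3 - <<'E'
from h import *
s=env.state()
D=[([-1.2295936,.491577927,1.55948386,-5.5e-5,1.09168956,-.105606782],[270.0,-563.48,291.64],[-3.140435,0,.446835],1),
([-.2,.25,1.96,0,.93,1.51],[454.1,-22.6,292.5],[3.141,-.001,-.131],.15),
(s["joints"],s["eef_pos"],s["tcp_rot"],1)]
print(s["joints"])
for s4 in (1,-1):
    def f(k):
        r=[]
        for q,p,e,w in D:
            P,R=fk(q,k,s4); r+=list(w*(P-p))+list(w*300*(R.inv()*Ro.from_euler("xyz",e)).as_rotvec())
        return np.r_[r,np.array(k[5])/20,k[7]/20]
    b=min((least_squares(f,[600,380,180,100,67,0,c,0]) for c in (0,1.57,3.14,-1.57)),key=lambda r:r.cost)
    print(s4,b.cost,b.x.round(3)); print(f(b.x).round(1))
E
```

```text
[-0.08971094  0.18969814  2.22760444 -0.4965013   0.07568618  2.07615681]
1 0.33076475687917517 [617.453 380.298 179.133 105.968  65.651  -5.179   1.571   4.372]
[-0.2 -0.1 -0.   0.  -0.   0.   0.1 -0.4  0.3 -0.  -0.  -0.4  0.   0.3
 -0.   0.   0.   0.  -0.3  0.2]
-1 22584.235987636268 [614.756 323.938 140.15   12.141  59.957  29.8     1.081 -30.812]
[-5.600e+00 -2.000e+00 -0.000e+00  0.000e+00 -0.000e+00  1.469e+02
  1.400e+00 -1.500e+00  1.000e+00 -0.000e+00 -0.000e+00  2.170e+01
  2.000e-01  6.100e+00 -1.000e-01 -2.110e+01  5.600e+00 -1.502e+02
  1.500e+00 -1.500e+00]
```

```bash
cat >> h.py <<'E'
K=[617.453,380.298,179.133,105.968,65.651,-5.179,1.571,4.372]
LO=np.array([-3.1,-.84,.05,-1.13,.06,-2.69]);HI=np.array([3.1,2.19,2.79,4.28,2.93,2.69])
def ik(goal,seed):
    p,R=goal
    def f(q):
        P,Q=fk(q,K); return np.r_[P-p,300*(R.inv()*Q).as_rotvec()]
    b=least_squares(f,np.clip(seed,LO+.01,HI-.01),bounds=(LO,HI)); return b.x,b.cost
def jrows(Q,start=None):
    """rows following joint waypoints Q (first = now)"""
    F=[fk(q,K) for q in Q]
    if start: F[0]=start
    for (p,R),(g,G) in zip(F,F[1:]): print(np.r_[(R.inv()*G).as_rotvec(degrees=True).round(1),R.inv().apply(g-p).round(1)].tolist())
E
python3 - <<'E'
from h import *
for tilt in (50,42,35):
  for q6 in (-1.4,1.7):
    seed=[0,.4,2.3,3.14,.5,-1.4]
    for phi,s,dz in ((0,-60,60),(0,-60,0),(0,35,0),(0,35,35),(-.44,25,30),(-.44,-60,0)):
        q,c=ik(pose(phi,s,dz,tilt),seed if q6<0 else [0,.4,2.3,3.14,.5,1.7]); print(tilt,phi,s,dz,q.round(2),round(c,2))
    break
E
```

```text
50 0 -60 60 [-0.06  0.22  2.24  4.28  0.06 -2.66] 13.35
50 0 -60 0 [-0.06  0.32  2.33  3.32  0.21 -1.7 ] 0.0
50 0 35 0 [-0.07  0.52  2.28  3.23  0.36 -1.62] 0.0
50 0 35 35 [-0.07  0.45  2.24  3.27  0.25 -1.66] 0.0
50 -0.44 25 30 [ 0.14  0.51  2.18  4.28  0.44 -2.13] 399.75
50 -0.44 -60 0 [ 0.2   0.42  2.25  4.28  0.46 -2.08] 954.38
42 0 -60 60 [-0.06  0.23  2.35  3.31  0.28 -1.69] 0.0
42 0 -60 0 [-0.06  0.36  2.44  3.24  0.5  -1.61] 0.0
42 0 35 0 [-0.07  0.56  2.35  3.21  0.6  -1.59] 0.0
42 0 35 35 [-0.07  0.48  2.32  3.22  0.49 -1.61] 0.0
42 -0.44 25 30 [ 0.19  0.53  2.18  4.28  0.58 -2.09] 23.66
42 -0.44 -60 0 [ 0.28  0.45  2.28  4.28  0.62 -2.02] 232.42
35 0 -60 60 [-0.05  0.27  2.45  3.25  0.54 -1.63] 0.0
35 0 -60 0 [-0.05  0.43  2.54  3.22  0.79 -1.59] 0.0
35 0 35 0 [-0.07  0.6   2.41  3.2   0.83 -1.58] 0.0
35 0 35 35 [-0.07  0.52  2.38  3.21  0.71 -1.59] 0.0
35 -0.44 25 30 [ 0.23  0.56  2.22  4.19  0.73 -1.96] 0.0
35 -0.44 -60 0 [ 0.34  0.49  2.3   4.28  0.78 -1.95] 10.12
```

```bash
cat >> h.py <<'E'
def pose(phi,s,dz=0,tilt=40,ty=-.17,lat=0):
    y=YAW+phi; e=np.array([np.cos(y),np.sin(y),0])
    R=Ro.from_euler("xyz",[np.pi,0,YAW+ty])*Ro.from_euler("y",90-tilt,degrees=True)
    return np.r_[S,111+dz]-115*e+(s-78)*R.apply([0,0,1]),R
E
python3 - <<'E'
from h import *
for phi,s,dz in ((0,-60,60),(0,-60,0),(0,35,0),(0,35,35),(-.44,25,30),(-.44,35,0),(-.44,-60,0)):
    q,c=ik(pose(phi,s,dz),[0,.4,2.3,3.3,.5,-1.6]); print(phi,s,dz,q.round(2),round(c,2))
qg,_=ik(pose(0,-60,40),[0,.4,2.3,3.3,.5,-1.6]); print(qg)
q0=env.state()["joints"]
lin=lambda a,b,n:[a+(b-a)*i/n for i in range(1,n+1)]
A=np.array([-.1,.16,2.14,0,.5,q0[5]+q0[3]])      # q4 back to 0, wrist bent down
# orientation about forearm preserved: q4+q6 = const
def B(t): return np.array([-.1,.16,2.14,t,.5,A[5]-t])
path=[q0]+lin(q0,A,4)
ex=np.linspace(0,qg[3],15)[1:]
path+=[B(t) for t in ex]; print("A",A,"end",path[-1],"goal",qg)
path+=lin(path[-1],qg,6)
for q in path: print(q.round(2),fk(q,K)[0].round(0),(fk(q,K)[0]+78*fk(q,K)[1].apply([0,0,1])).round(0))
st=env.state(); jrows(path,(st["eef_pos"],Ro.from_euler("xyz",st["tcp_rot"])))
E
```

```text
0 -60 60 [ 0.06  0.26  2.34  3.89  0.4  -2.05] 0.0
0 -60 0 [ 0.06  0.39  2.43  3.65  0.58 -1.77] 0.0
0 35 0 [ 0.    0.57  2.35  3.51  0.66 -1.68] 0.0
0 35 35 [ 0.    0.49  2.31  3.57  0.56 -1.75] 0.0
-0.44 25 30 [ 0.12  0.51  2.26  3.77  0.55 -1.85] 0.0
-0.44 35 0 [ 0.11  0.58  2.28  3.68  0.63 -1.75] 0.0
-0.44 -60 0 [ 0.19  0.41  2.36  3.86  0.57 -1.88] 0.0
[ 0.06261905  0.29787502  2.37573547  3.78982486  0.45621411 -1.93448704]
A [-0.1         0.16        2.14        0.          0.5         1.57965551] end [-0.1         0.16        2.14        3.78982486  0.5        -2.21016935] goal [ 0.06261905  0.29787502  2.37573547  3.78982486  0.45621411 -1.93448704]
[-0.09  0.19  2.23 -0.5   0.08  2.08] [473.  17. 283.] [520.  10. 221.]
[-0.09  0.18  2.21 -0.37  0.18  1.95] [465.  11. 284.] [508.   2. 219.]
[-0.09  0.17  2.18 -0.25  0.29  1.83] [457.  10. 285.] [493.   1. 217.]
[-0.1   0.17  2.16 -0.12  0.39  1.7 ] [447.  14. 287.] [479.   7. 216.]
[-0.1   0.16  2.14  0.    0.5   1.58] [438.  22. 290.] [464.  19. 217.]
[-0.1   0.16  2.14  0.27  0.5   1.31] [443.  45. 292.] [471.  52. 220.]

[... 1529 characters left out ...]
5, -23.0, -1.5]
[6.8, 2.9, -1.9, 8.6, -21.5, -1.5]
[5.8, 4.6, -1.9, 14.0, -18.4, -1.5]
[4.4, 6.0, -1.9, 18.4, -14.0, -1.5]
[2.6, 6.9, -1.9, 21.5, -8.5, -1.5]
[0.7, 7.4, -1.9, 23.0, -2.5, -1.5]
[-1.3, 7.3, -1.9, 22.8, 3.8, -1.5]
[-3.2, 6.7, -1.9, 21.0, 9.7, -1.5]
[-4.9, 5.6, -1.9, 17.6, 15.0, -1.5]
[-6.2, 4.1, -1.9, 13.0, 19.1, -1.5]
[-7.1, 2.3, -1.9, 7.4, 21.9, -1.5]
[-7.4, 0.3, -1.9, 1.2, 23.1, -1.5]
[-7.2, -1.7, -1.9, -5.0, 22.6, -1.5]
[-6.5, -3.6, -1.9, -10.8, 20.4, -1.5]
[1.8, -3.6, 1.1, -30.3, -16.9, -1.6]
[1.6, -3.6, 1.0, -30.6, -15.2, -1.4]
[1.4, -3.7, 0.9, -30.7, -13.5, -1.3]
[1.1, -3.7, 0.9, -30.8, -11.8, -1.2]
[0.9, -3.7, 0.8, -30.8, -10.0, -1.1]
[0.7, -3.7, 0.7, -30.7, -8.2, -1.0]
```

jog_arm(motion=[[-1.8,-4.2,0.2,-5,6.4,-4.6,0],[-0.4,-4.6,0.1,-6.6,2.3,-5.5,0],[1.1,-4.7,-0.2,-7.5,-2.3,-6.5,0],[2.6,-4.6,-0.5,-7.7,-7,-7.5,0],[7.4,0.9,-1.9,2.5,-23,-1.5,0],[6.8,2.9,-1.9,8.6,-21.5,-1.5,0],[5.8,4.6,-1.9,14,-18.4,-1.5,0]])

```text
t: 3.9
eef_pos: [462.7, 83.0, 310.5]
tcp_rot: [-2.812, -0.506, -0.04]
ft_force: [-0.0, 0.1, -0.7]
opening: 0.009
grip_force: 0.0
```

```bash
python3 - <<'E'
from h import *
s=env.state(); print(s["t"],s["joints"].round(3),s["ft_force"].round(1))
q=s["joints"]; E=[B for B in [np.array([-.1,.16,2.14,t,.5,1.58-t]) for t in np.linspace(0,3.79,15)] if B[3]>q[3]+.15]
jrows([q]+E,(s["eef_pos"],Ro.from_euler("xyz",s["tcp_rot"])))
E
```

```text
3.9 [-0.114  0.15   2.148  0.825  0.507  0.743] [-0.   0.1 -0.7]
[4.2, 5.7, -1.7, 17.9, -13.2, -1.5]
[2.6, 6.9, -1.9, 21.5, -8.5, -1.5]
[0.7, 7.4, -1.9, 23.0, -2.5, -1.5]
[-1.3, 7.3, -1.9, 22.8, 3.8, -1.5]
[-3.2, 6.7, -1.9, 21.0, 9.7, -1.5]
[-4.9, 5.6, -1.9, 17.6, 15.0, -1.5]
[-6.2, 4.1, -1.9, 13.0, 19.1, -1.5]
[-7.1, 2.3, -1.9, 7.4, 21.9, -1.5]
[-7.4, 0.3, -1.9, 1.3, 23.1, -1.5]
[-7.2, -1.7, -1.9, -5.0, 22.6, -1.5]
[-6.5, -3.6, -1.9, -10.8, 20.4, -1.5]
```

Tracking well.

jog_arm(motion=[[4.2,5.7,-1.7,18,-13,-1.5,0],[2.6,6.9,-1.9,21.5,-8.5,-1.5,0],[0.7,7.4,-1.9,23,-2.5,-1.5,0],[-1.3,7.3,-1.9,22.8,3.8,-1.5,0],[-3.2,6.7,-1.9,21,9.7,-1.5,0],[-4.9,5.6,-1.9,17.6,15,-1.5,0],[-6.2,4.1,-1.9,13,19,-1.5,0],[-7.1,2.3,-1.9,7.4,22,-1.5,0],[-7.4,0.3,-1.9,1.3,23,-1.5,0],[-7.2,-1.7,-1.9,-5,22.6,-1.5,0]])

```text
t: 5.15
eef_pos: [544.4, -22.2, 412.7]
tcp_rot: [2.811, -1.297, 0.049]
ft_force: [0.0, -0.2, 0.1]
opening: 0.007
grip_force: 0.0
```

```bash
python3 - <<'E'
from h import *
s=env.state(); q=s["joints"]; print(s["t"],q.round(3))
g,c=ik(pose(0,-60,40),[0,.4,2.3,3.7,.5,-1.9]); print(g,c)
n=9; jrows([q+(g-q)*i/n for i in range(n+1)],(s["eef_pos"],Ro.from_euler("xyz",s["tcp_rot"])))
E
```

```text
5.15 [-0.093  0.156  2.173  3.531  0.528 -1.951]
[ 0.06261905  0.29787502  2.37573547  3.78982486  0.45621411 -1.93448704] 2.206286858612431e-25
[0.4, -2.8, 0.8, -30.2, -9.6, -8.7]
[0.3, -2.8, 0.8, -20.4, -7.6, -0.2]
[0.3, -2.8, 0.7, -20.4, -7.1, -0.1]
[0.2, -2.8, 0.6, -20.4, -6.5, -0.0]
[0.1, -2.8, 0.6, -20.4, -5.9, 0.1]
[0.0, -2.8, 0.5, -20.3, -5.3, 0.1]
[-0.0, -2.8, 0.5, -20.3, -4.7, 0.2]
[-0.1, -2.8, 0.4, -20.2, -4.1, 0.3]
[-0.2, -2.8, 0.4, -20.0, -3.5, 0.3]
```

jog_arm(motion=[[0.4,-2.8,0.8,-30,-9.6,-8,0],[0.3,-2.8,0.8,-20.4,-7.6,0,0],[0.3,-2.8,0.7,-20.4,-7,0,0],[0.2,-2.8,0.6,-20.4,-6.5,0,0],[0.1,-2.8,0.6,-20.4,-5.9,0,0],[0,-2.8,0.5,-20.3,-5.3,0,0],[0,-2.8,0.5,-20.3,-4.7,0,0],[-0.1,-2.8,0.4,-20.2,-4,0,0],[-0.2,-2.8,0.4,-20,-3.5,0,0],[0,0,0,0,0,0,0]])

```text
t: 6.4
eef_pos: [470.3, 48.9, 239.7]
tcp_rot: [-3.138, -0.871, -0.288]
ft_force: [0.1, -0.1, 0.2]
opening: 0.008
grip_force: 0.0
```

```bash
python3 - <<'E'
from h import *
rows(pose(0,-55,0),4)
E
```

```text
[-0.09  0.02  0.04] [-7.6  0.3  7.8]
[-0.09  0.02  0.04] [-7.6  0.3  7.8]
[-0.09  0.02  0.04] [-7.6  0.3  7.8]
[-0.09  0.02  0.04] [-7.6  0.3  7.8]
goal [474.   46.4 196.5] d [  3.7  -2.5 -43.2] t 6.4 q [ 0.07  0.33  2.35  3.79  0.46 -1.93] F [ 0.1 -0.1  0.2] M [ 0.19  0.45 -0.01] g 0.0
```

jog_arm(motion=[[-0.1,0,0,-7.6,0.3,7.8,0],[-0.1,0,0,-7.6,0.3,7.8,0],[-0.1,0,0,-7.6,0.3,7.8,0],[-0.1,0,0,-7.6,0.3,7.8,0],[0,0,0,0,0,0,0]])

```text
t: 7.02
eef_pos: [474.7, 46.0, 196.4]
tcp_rot: [3.137, -0.872, -0.288]
ft_force: [-0.0, 0.8, 0.4]
opening: 0.006
grip_force: 0.0
```

```bash
python3 - <<'E'
from h import *
rows(pose(0,35,0),9)
c=snap("wrist","w2.png"); np.savez("w2.npz",**c)
c=snap("side","s2.png"); a=c["color"][130:250,290:450,::-1]; cv2.imwrite("pics/s2.png",cv2.resize(a,None,fx=4,fy=4,interpolation=cv2.INTER_CUBIC))
E
```

```text
[0.01 0.   0.02] [-0.  -0.   9.9]
[0.01 0.   0.02] [-0.  -0.   9.9]
[0.01 0.   0.02] [-0.  -0.   9.9]
[0.01 0.   0.02] [-0.  -0.   9.9]
[0.01 0.   0.02] [-0.  -0.   9.9]
[0.01 0.   0.02] [-0.  -0.   9.9]
[0.01 0.   0.02] [-0.  -0.   9.9]
[0.01 0.   0.02] [-0.  -0.   9.9]
[0.01 0.   0.02] [-0.1 -0.   9.9]
goal [540.   26.6 138.6] d [ 65.3 -19.4 -57.8] t 7.025 q [ 0.07  0.45  2.39  3.65  0.59 -1.77] F [-0.   0.8  0.4] M [0.22 0.45 0.  ] g 0.0
```

View pics/w2.png

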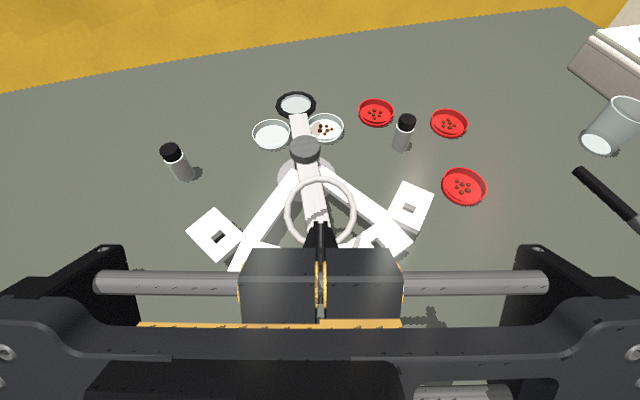

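The ring is centred at about (320,212), and the fingertips, at (320,235), point right into it. Inserting.

jog_arm(motion=[[0,0,0,0,0,15,0],[0,0,0,0,0,15,0],[0,0,0,0,0,15,0],[0,0,0,0,0,15,0],[0,0,0,0,0,15,0],[0,0,0,0,0,13,0],[0,0,0,0,0,0,0],[0,0,0,0,0,0,0]])

```text
t: 8.12
eef_pos: [539.0, 26.6, 140.8]
tcp_rot: [3.138, -0.873, -0.289]
ft_force: [0.0, 0.0, 0.4]
opening: 0.003
grip_force: 0.0
```

```bash
python3 - <<'E'
from h import *
rows(pose(0,35,0),1)
c=snap("wrist","w3.png"); a=c["color"][150:300,220:420,::-1]; cv2.imwrite("pics/w3.png",cv2.resize(a,None,fx=3,fy=3))
E
```

```text
[ 0.04 -0.04  0.12] [-1.  -0.2  2.2]
goal [540.   26.6 138.6] d [ 1.  -0.1 -2.2] t 8.125 q [ 0.01  0.62  2.28  3.53  0.64 -1.69] F [0.  0.  0.4] M [ 0.16  0.43 -0.01] g 0.0
```

View pics/w3.png

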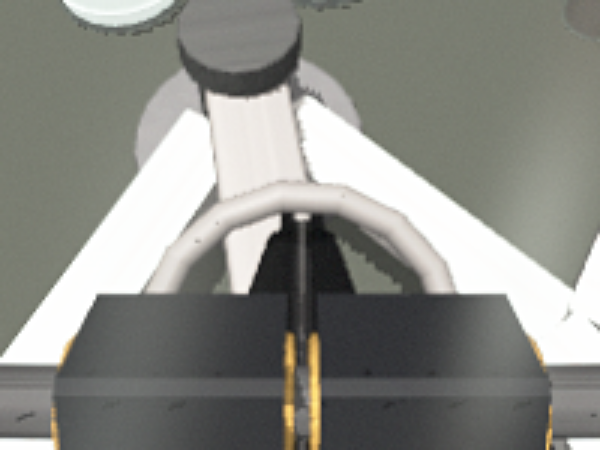

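The tips are inside the ring, with the rim just above them at (300,195). Now I'll shift along tool x to take up the gap.

jog_arm(motion=[[0,0,0,3,0,1,0],[0,0,0,3,0,1,0],[0,0,0,2,0,0,0],[0,0,0,0,0,0,0]])

```text
t: 8.68
eef_pos: [545.7, 24.7, 145.8]
tcp_rot: [3.139, -0.874, -0.289]
ft_force: [0.2, -0.2, -0.7]
opening: 0.008
grip_force: 0.0
```

jog_arm(motion=[[0,0,0,2,0,0,0],[0,0,0,2,0,0,0],[0,0,0,0,0,0,0]])

```text
t: 9.05
eef_pos: [546.8, 24.1, 147.8]
tcp_rot: [3.138, -0.869, -0.288]
ft_force: [-6.3, 1.6, -4.2]
opening: 0.005
grip_force: 3.5
```

jog_arm(motion=[[0,0,0,1.5,0,-1.3,0],[0,0,0,1.5,0,-1.3,0],[0,0,0,1.5,0,-1.3,0],[0,0,0,0,0,0,0]])

```text
t: 9.55
eef_pos: [546.7, 24.2, 153.7]
tcp_rot: [3.138, -0.869, -0.288]
ft_force: [-6.3, 0.3, -4.2]
opening: 0.007
grip_force: 3.6
```

jog_arm(motion=[[0,0,0,1.5,0,-1.3,0],[0,0,0,1.5,0,-1.3,0],[0,0,0,1.5,0,-1.3,0],[0,0,0,0,0,0,0]])

```text
t: 10.05
eef_pos: [546.7, 24.2, 159.6]
tcp_rot: [3.138, -0.869, -0.288]
ft_force: [-5.3, 0.6, -4.1]
opening: 0.004
grip_force: 3.7
```

```bash
python3 - <<'E'
from h import *
c=snap("wrist","w4.png"); a=c["color"][150:300,220:420,::-1]; cv2.imwrite("pics/w4.png",cv2.resize(a,None,fx=3,fy=3))
P,u,v=cloud(c); e=np.array([np.cos(YAW),np.sin(YAW)]); d=P[:,:2]-S; x=d@e; y=d@[-e[1],e[0]]
m=(np.abs(y)<25)&(x>-110)&(x<-78)&(P[:,2]>105)&(P[:,2]<165)&(v<250)
print(m.sum(),np.percentile(P[m,2],[10,50,90,98]),np.percentile(x[m],[5,50,95]))
E
```

```text
1207 [134.15603504 138.00329996 140.21020401 141.32696032] [-103.53074983  -97.03193072  -83.68283499]
```

View pics/w4.png

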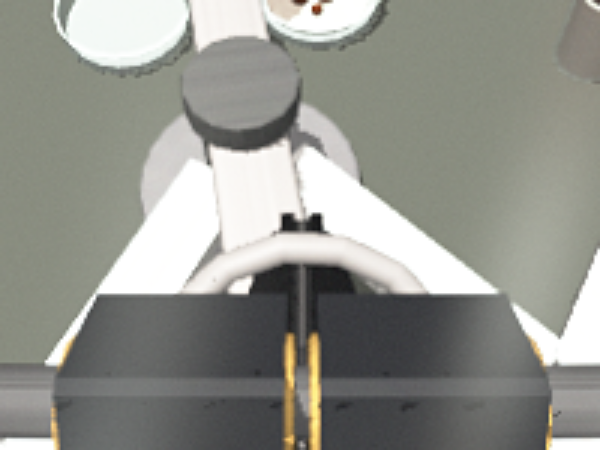

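The rim is about 12 mm higher and the tips reach well past it, so the hook is secure. Next I'll compute the swing along the arc.

```bash
cat >> h.py <<'E'
def arc(phis,r=95):
    R=Ro.from_euler("xyz",env.state()["tcp_rot"]); u=lambda f:-r*np.array([np.cos(YAW+f),np.sin(YAW+f),0])
    for a,b in zip(phis,phis[1:]): print(round(b,3),R.inv().apply(u(b)-u(a)).round(2))
def armangle(c):
    """swing angle from the lens rim / bar: bar top points 50..75 high beyond the pivot"""
    P,u,v=cloud(c); d=P[:,:2]-S; r=np.hypot(*d.T); a=(np.arctan2(d[:,1],d[:,0])-YAW)
    m=(np.abs(P[:,2]-60)<4)&(r>35)&(r<68)&(np.abs(a)<.8); 
    return m.sum(),np.median(a[m]),a[m].min(),a[m].max()
E
python3 - <<'E'
from h import *
arc(np.linspace(0,-.40,11)); print(armangle(env.read_camera("wrist")),armangle(env.read_camera("top")))
E
```

```text
-0.04 [-0.36 -3.76 -0.44]
-0.08 [-0.26 -3.78 -0.32]
-0.12 [-0.16 -3.79 -0.21]
-0.16 [-0.06 -3.8  -0.09]
-0.2 [ 0.03 -3.8   0.03]
-0.24 [ 0.13 -3.79  0.14]
-0.28 [ 0.23 -3.78  0.26]
-0.32 [ 0.33 -3.77  0.37]
-0.36 [ 0.42 -3.74  0.49]
-0.4 [ 0.52 -3.72  0.6 ]
(np.int64(536), np.float64(0.0025496949378361264), np.float64(-0.3691581139498489), np.float64(0.36634450376042305)) (np.int64(81), np.float64(-0.0014854940890362822), np.float64(-0.340870769125214), np.float64(0.3577566741027948))
```

jog_arm(motion=[[0,0,0,-0.2,-1.9,-0.2,0],[0,0,0,-0.2,-1.9,-0.2,0],[0,0,0,-0.1,-1.9,-0.2,0],[0,0,0,-0.1,-1.9,-0.1,0],[0,0,0,-0.1,-1.9,-0.1,0],[0,0,0,-0.1,-1.9,-0.1,0],[0,0,0,0,-1.9,0,0],[0,0,0,0,0,0,0]])

```text
t: 11.2
eef_pos: [548.6, 37.4, 158.9]
tcp_rot: [3.138, -0.867, -0.288]
ft_force: [-10.7, 2.2, -6.5]
opening: 0.002
grip_force: 4.8
```

```bash
python3 - <<'E'
from h import *
print(armangle(env.read_camera("wrist")),armangle(env.read_camera("top")))
s=env.state(); print(s["t"],s["eef_pos"].round(1),s["ft_force"].round(1))
E
```

```text
(np.int64(525), np.float64(-0.1475667551222784), np.float64(-0.5057372248121534), np.float64(0.18537714291966298)) (np.int64(78), np.float64(-0.13740423358440168), np.float64(-0.46251750603396935), np.float64(0.18649542310030692))
11.3 [548.6  37.4 158.9] [-9.6  1.4 -4.2]
```

jog_arm(motion=[[0,0,0,0,-1.9,-0.1,0],[0,0,0,0,-1.9,-0.1,0],[0,0,0,0,-1.9,0,0],[0,0,0,0,-1.9,0,0],[0,0,0,0.1,-1.9,0,0],[0,0,0,0.1,-1.9,0,0],[0,0,0,0.1,-1.9,0.1,0],[0,0,0,0.1,-1.9,0.1,0],[0,0,0,0,0,0,0]])

```text
t: 12.42
eef_pos: [552.6, 52.2, 158.8]
tcp_rot: [3.137, -0.865, -0.287]
ft_force: [-13.3, 4.5, -5.2]
opening: 0.006
grip_force: 6.6
```

```bash
python3 - <<'E'
from h import *
print(armangle(env.read_camera("wrist")),armangle(env.read_camera("top")))
s=env.state(); print(s["t"],s["eef_pos"].round(1),s["ft_force"].round(1)); arc([-.3,-.34,-.38,-.4])
E
```

```text
(np.int64(529), np.float64(-0.32646389804299836), np.float64(-0.6846462842689058), np.float64(0.020131291827294173)) (np.int64(83), np.float64(-0.3057940977391068), np.float64(-0.6464131909454944), np.float64(0.02384412741641735))
12.525 [552.6  52.1 158.8] [-14.    4.   -5.7]
-0.34 [ 0.38 -3.76  0.43]
-0.38 [ 0.48 -3.73  0.54]
-0.4 [ 0.28 -1.85  0.31]
```

jog_arm(motion=[[0,0,0,0,-1.9,-0.2,0],[0,0,0,0,-1.9,-0.2,0],[0,0,0,0,-1.2,0,0],[0,0,0,0,0,0,0]])

```text
t: 13.02
eef_pos: [554.3, 57.0, 159.4]
tcp_rot: [3.137, -0.867, -0.287]
ft_force: [-10.0, 4.4, -5.8]
opening: 0.01
grip_force: 5.7
```

```bash
python3 - <<'E'
from h import *
print(armangle(env.read_camera("wrist"))[1],armangle(env.read_camera("top"))[1])
s=env.state(); print(s["t"],s["eef_pos"].round(1),s["ft_force"].round(1))
E
```

```text
-0.38154299091696475 -0.362497209385918
13.125 [554.3  56.9 159.4] [-10.1   3.9  -5.5]
```

jog_arm(motion=[[0,0,0,-1,0,0.8,0],[0,0,0,-1,0,0.8,0],[0,0,0,-1,0,0.8,0],[0,0,0,0,0,0,0]])

```text
t: 13.62
eef_pos: [554.3, 56.9, 155.6]
tcp_rot: [3.137, -0.867, -0.287]
ft_force: [-10.6, 3.6, -5.4]
opening: 0.006
grip_force: 5.5
```

jog_arm(motion=[[0,0,0,-1,0,0.8,0],[0,0,0,0,0,0,0]])

```text
t: 13.88
eef_pos: [554.5, 57.0, 154.5]
tcp_rot: [3.137, -0.868, -0.287]
ft_force: [-8.5, 3.6, -3.3]
opening: 0.004
grip_force: 5.0
```

jog_arm(motion=[[0,0,0,-1,0,0.8,0],[0,0,0,-0.5,0,0.4,0],[0,0,0,0,0,0,0]])

```text
t: 14.25
eef_pos: [555.3, 56.9, 153.4]
tcp_rot: [3.138, -0.871, -0.287]
ft_force: [-6.0, 2.8, -0.6]
opening: 0.003
grip_force: 3.2
```

jog_arm(motion=[[0,0,0,0.1,-1,0.1,0],[0,0,0,0.1,-1,0.1,0],[0,0,0,0,0,0,0]])

```text
t: 14.62
eef_pos: [556.4, 58.4, 153.5]
tcp_rot: [3.138, -0.871, -0.289]
ft_force: [-5.6, 0.7, -3.5]
opening: 0.004
grip_force: 2.8
```

```bash
python3 - <<'E'
from h import *
print(armangle(env.read_camera("wrist"))[1],armangle(env.read_camera("top"))[1])
s=env.state(); print(s["t"],s["eef_pos"].round(1),s["ft_force"].round(1))
E
```

```text
-0.3890337369594422 -0.3818008821819786
14.725 [556.4  58.4 153.5] [-5.7  1.1 -4.3]
```

jog_arm(motion=[[0,0,0,0,-1,0.2,0],[0,0,0,0,-1,0.2,0],[0,0,0,0,0,0,0]])

```text
t: 15.1
eef_pos: [557.6, 60.2, 153.4]
tcp_rot: [3.138, -0.872, -0.289]
ft_force: [-5.6, -0.3, -2.7]
opening: 0.003
grip_force: 2.5
```

jog_arm(motion=[[0,0,0,0,-0.7,0.2,0],[0,0,0,0,-0.7,0.2,0],[0,0,0,0,0,0,0]])

```text
t: 15.48
eef_pos: [558.6, 61.5, 153.4]
tcp_rot: [3.138, -0.873, -0.289]
ft_force: [-3.4, 0.1, -2.6]
opening: 0.005
grip_force: 2.4
```

```bash
python3 - <<'E'
from h import *
c=env.read_camera("wrist"); print(armangle(c)[1],armangle(env.read_camera("top"))[1])
s=env.state(); print(s["t"],s["eef_pos"].round(1),s["ft_force"].round(1))
P,u,v=cloud(c); f=YAW-.42; e=np.array([np.cos(f),np.sin(f)]); d=P[:,:2]-S; x=d@e; y=d@[-e[1],e[0]]
m=(np.abs(y)<25)&(x>-105)&(x<-80)&(P[:,2]>105)&(P[:,2]<165)&(v<250)
print("rim",m.sum(),np.percentile(P[m,2],[50,90,98]))
E
```

```text
-0.40067509167821846 -0.3667250275248583
15.575 [558.6  61.5 153.4] [-4.4  0.6 -3.4]
rim 1164 [132.97173217 135.00369207 135.7497839 ]
```

jog_arm(motion=[[0,0,0,0,-0.8,0.2,0],[0,0,0,0,-0.8,0.2,0],[0,0,0,0,0,0,0]])

```text
t: 15.95
eef_pos: [559.5, 63.0, 153.3]
tcp_rot: [3.139, -0.874, -0.289]
ft_force: [-3.8, -1.1, -2.4]
opening: 0.005
grip_force: 1.9
```

```bash
cat >> h.py <<'E'
def look(name=None):
    c=env.read_camera("wrist"); s=env.state(); P,u,v=cloud(c); d=P[:,:2]-S; r=np.hypot(*d.T); 
    # bar: midrange of angle per radius bin
    a=np.arctan2(d[:,1],d[:,0])-YAW; est=[]
    for r0 in range(36,66,3):
        m=(np.abs(P[:,2]-60)<5)&(r>=r0)&(r<r0+3)&(np.abs(a+.3)<.8)
        if m.sum()>8: est.append((np.percentile(a[m],3)+np.percentile(a[m],97))/2)
    f=np.median(est); e=np.array([np.cos(YAW+f),np.sin(YAW+f)]); x=d@e; y=d@[-e[1],e[0]]
    m=(np.abs(y)<25)&(x>-105)&(x<-80)&(P[:,2]>105)&(P[:,2]<165)&(v<250)
    print("t",s["t"],"ang",f.round(3),np.std(est).round(3),"rim top",np.percentile(P[m,2],[90,98]).round(1),s["eef_pos"].round(1),"F",s["ft_force"].round(1))
    if name: cv2.imwrite("pics/"+name,cv2.resize(c["color"][80:300,180:460,::-1],None,fx=2.7,fy=2.7))
E
python3 -c "
from h import *
look('w5.png')"
```

```text
t 16.0 ang -0.403 0.006 rim top [135.1 135.8] [559.5  62.9 153.3] F [-3.8 -0.4 -2.4]
```

View pics/w5.png

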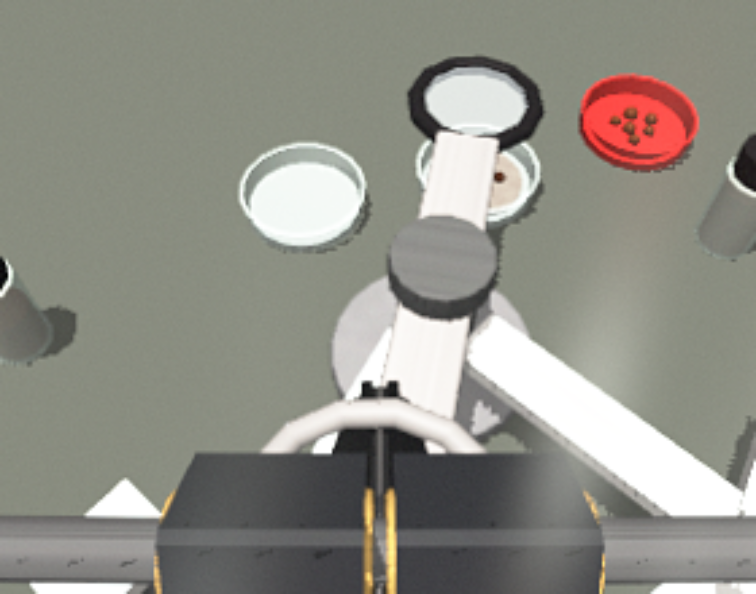

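The arm is at about -0.40 with the lens nearly over the crumb dish. The ring at (380,420) is still hooked. I'll keep creeping.

jog_arm(motion=[[0,0,0,0.1,-0.9,0.1,0],[0,0,0,0.1,-0.9,0.1,0],[0,0,0,0,0,0,0]])

```text
t: 16.38
eef_pos: [560.3, 64.6, 153.3]
tcp_rot: [3.139, -0.874, -0.289]
ft_force: [-2.9, -0.3, -2.7]
opening: 0.001
grip_force: 1.6
```

```bash
python3 -c "
from h import *
look()"
```

```text
t 16.425 ang -0.413 0.007 rim top [135.1 135.8] [560.3  64.5 153.3] F [-3.5 -0.5 -1.9]
```

jog_arm(motion=[[0,0,0,0.1,-0.8,0.1,0],[0,0,0,0.1,-0.8,0.1,0],[0,0,0,0,0,0,0]])

```text
t: 16.8
eef_pos: [561.0, 66.0, 153.3]
tcp_rot: [3.138, -0.874, -0.289]
ft_force: [-1.8, -2.1, -2.4]
opening: 0.004
grip_force: 1.6
```

```bash
python3 -c "
from h import *
look()"
```

```text
t 16.85 ang -0.43 0.008 rim top [134.9 135.6] [561.   66.  153.3] F [-2.  -0.5 -2.6]
```

jog_arm(motion=[[0,0,0,-1.1,0,1,0],[0,0,0,-1.1,0,1,0],[0,0,0,0,0,0,0]])

```text
t: 17.23
eef_pos: [561.3, 66.0, 150.4]
tcp_rot: [3.139, -0.874, -0.289]
ft_force: [0.5, 1.3, -0.3]
opening: 0.01
grip_force: 0.0
```

jog_arm(motion=[[0,0,0,0.1,-0.7,0.1,0],[0,0,0,0.1,-0.7,0.1,0],[0,0,0,0,0,0,0]])

```text
t: 17.6
eef_pos: [561.7, 67.3, 150.4]
tcp_rot: [3.139, -0.874, -0.289]
ft_force: [-0.9, 0.5, 0.1]
opening: 0.003
grip_force: 0.0
```

```bash
python3 -c "
from h import *
look()"
```

```text
t 17.65 ang -0.43 0.009 rim top [134.7 135.4] [561.7  67.2 150.4] F [-0.5  0.2 -0.3]
```

jog_arm(motion=[[0,0,0,0.1,-0.8,0.1,0],[0,0,0,0.1,-0.8,0.1,0],[0,0,0,0.1,-0.8,0.1,0],[0,0,0,0,0,0,0]])

```text
t: 18.15
eef_pos: [562.7, 69.4, 150.3]
tcp_rot: [3.139, -0.873, -0.289]
ft_force: [-0.3, -1.3, -0.9]
opening: 0.004
grip_force: 0.5
```

```bash
python3 -c "
from h import *
look()"
```

```text
t 18.2 ang -0.426 0.01 rim top [134.7 135.6] [562.7  69.4 150.3] F [-1.6 -0.6 -0. ]
```

jog_arm(motion=[[0,0,0,0,-0.6,0,0],[0,0,0,0,-0.6,0,0],[0,0,0,0,0,0,0]])

```text
t: 18.58
eef_pos: [562.9, 70.5, 150.2]
tcp_rot: [3.138, -0.873, -0.289]
ft_force: [-1.5, -2.6, -1.0]
opening: 0.007
grip_force: 1.4
```

```bash
python3 -c "
from h import *
look()"
```

```text
t 18.625 ang -0.43 0.007 rim top [134.8 135.7] [562.9  70.5 150.2] F [-1.4 -1.7 -0.2]
```

Contact is building, so I'll use small steps.

jog_arm(motion=[[0,0,0,0,-0.5,0,0],[0,0,0,0,0,0,0]])

```text
t: 18.88
eef_pos: [563.2, 71.0, 150.3]
tcp_rot: [3.139, -0.873, -0.289]
ft_force: [-1.1, -3.3, -1.5]
opening: 0.006
grip_force: 1.5
```

jog_arm(motion=[[0,0,0,0,-0.5,0,0],[0,0,0,0,0,0,0]])

```text
t: 19.12
eef_pos: [563.4, 71.5, 150.3]
tcp_rot: [3.139, -0.874, -0.289]
ft_force: [-0.9, -2.8, -2.1]
opening: 0.006
grip_force: 1.4
```

```bash
python3 -c "
from h import *
look()"
```

```text
t 19.175 ang -0.44 0.006 rim top [134.7 135.6] [563.4  71.5 150.4] F [-0.8 -2.  -1.3]
```

jog_arm(motion=[[0,0,0,0,-0.5,0,0],[0,0,0,0,0,0,0]])

```text
t: 19.42
eef_pos: [563.6, 72.0, 150.4]
tcp_rot: [3.139, -0.874, -0.289]
ft_force: [-1.5, -2.1, -2.3]
opening: 0.004
grip_force: 1.4
```

```bash
python3 -c "
from h import *
look()"
```

```text
t 19.475 ang -0.442 0.01 rim top [134.8 135.5] [563.5  72.  150.3] F [-1.5 -1.9 -2.7]
```

jog_arm(motion=[[0,0,0,0,-0.5,0,0],[0,0,0,0,0,0,0]])

```text
t: 19.73
eef_pos: [563.7, 72.5, 150.4]
tcp_rot: [3.139, -0.874, -0.289]
ft_force: [-0.5, -2.3, -2.7]
opening: 0.009
grip_force: 1.4
```

```bash
python3 -c "
from h import *
look()"
```

```text
t 19.775 ang -0.451 0.008 rim top [134.6 135.4] [563.7  72.5 150.4] F [-1.3 -2.7 -2.1]
```

jog_arm(motion=[[0,0,0,-1.1,0,1,0],[0,0,0,-1.1,0,1,0],[0,0,0,0,0,0,0]])

```text
t: 20.15
eef_pos: [564.0, 72.5, 147.4]
tcp_rot: [3.138, -0.874, -0.288]
ft_force: [-1.1, -0.8, -0.1]
opening: 0.005
grip_force: 0.0
```

```bash
python3 -c "
from h import *
look()"
```

```text
t 20.2 ang -0.449 0.007 rim top [134.5 135.3] [563.9  72.5 147.5] F [ 1.2 -0.2 -0.1]
```

```bash
cat >> h.py <<'E'
def lens(c,f0):
    g=cv2.cvtColor(c["color"],cv2.COLOR_RGB2GRAY); q=proj(c,np.r_[S+100*np.array([np.cos(YAW+f0),np.sin(YAW+f0)]),57])[0]
    m=(g<50).astype(np.uint8); yy,xx=np.nonzero(m); k=np.hypot(xx-q[0],yy-q[1])<32; 
    M=np.zeros_like(g); M[yy[k],xx[k]]=255
    cs=max(cv2.findContours(M,cv2.RETR_EXTERNAL,cv2.CHAIN_APPROX_NONE)[0],key=len); el=cv2.fitEllipse(cs)
    p=at_height(c,el[0],58)[:2]-S; return np.round(el[0],1),np.round(el[1],1),np.hypot(*p).round(1),(np.arctan2(p[1],p[0])-YAW).round(4)
E
python3 -c "
from h import *
c=dict(np.load('w2.npz')); print(lens(c,0)); c=dict(np.load('w1.npz')); print(lens(c,0))
c=env.read_camera('wrist'); np.savez('w6.npz',**c); print(lens(c,-.44))"
```

```text
(array([291. , 104.3]), array([21.4, 28.8]), np.float64(93.8), np.float64(0.0696))
(array([301.1,  95.1]), array([16.1, 21.6]), np.float64(95.0), np.float64(0.1429))
(array([369.1, 115.9]), array([31. , 47.4]), np.float64(91.4), np.float64(-0.4314))
```

```bash
sed -i 's/g<50/g<75/; s/<32; /<30*c.get("sc",1); /; s/cs=max(.*key=len); /cs=cv2.convexHull(np.c_[xx[k],yy[k]].astype(np.int32)); /' h.py
python3 -c "
from h import *
for n,f,sc in (('w1',0,.85),('w2',0,.95),('w6',-.44,1.1)):
  c=dict(np.load(n+'.npz')); c['sc']=sc; print(lens(c,f)); 
  g=cv2.cvtColor(c['color'],cv2.COLOR_RGB2GRAY)
  q=proj(c,np.r_[S+100*np.array([np.cos(YAW+f),np.sin(YAW+f)]),57])[0].astype(int); print(q, g[q[1]-30:q[1]+31:3,q[0]-36:q[0]+37:4] if n=='w6' else '')
"
```

```text
(array([309.8,  96. ]), array([30. , 36.3]), np.float64(92.5), np.float64(-0.0014))
[309  92] 
(array([295.3, 105.2]), array([27.7, 40.2]), np.float64(90.4), np.float64(0.007))
[295 101] 
(array([369. , 115.9]), array([35.6, 51.2]), np.float64(91.3), np.float64(-0.4311))
[370 111] [[140 136 137 139 137 138 139 138 137 137 137 137 137 136 139 139 138 139
  139]
 [137 139 138 138 138 138 138 138 138 136 137 138 138 138 136 140 135 138
  138]
 [141 136 136 136 138 138 137 137 138 139 136 138 140 138 137 137 138 140
  139]
 [139 139 137 138 137 139 137 137 137 138 138 139 141 138 136 136 139 138
  138]
 [137 138 138 139 139 138 138 136 138 136 138 139 139 138 139 136 137 138
  137]
 [138 139 139 138 137 137 138 137 139 141 137 136 138 138 140 137 137 141
  137]
 [137 138 139 136 138 141  84  50  46  50  58 138 140 138 136 140 137 139
  137]
 [138 138 137 140  74  45  37 120 177 174  43  62  42 134 139 138 140 136
  136]
 [135 139 138 144  42  71 174 220 225 231 174 176  62  40 141 137 138 138
  139]
 [138 138 139  36  33 225 232 230 230 231 232 231 173  31  49 139 141 138
  137]
 [140 13
[... 183 characters left out ...]
 231 230 230 231 230 230 233  38  41 137 141
  120]
 [138 138 139  33  46 213 230 231 232 231 230 231 231 235  43  13 139 143
  129]
 [138 139 139  93  37  39 239 254 249 233 230 231 234  48  44 133 138 124
  125]
 [137 137 137 138  49  97 255 131 232 229 243 213  41  46  31 140 139 141
  121]
 [139 141 137 205 157 189 243 244 244 244 253  60  42  22 123 138 138 139
   57]
 [140 138 135 129 153 242 243 243 243 243 242  18  40 154 138 141 138 138
  112]
 [139 137 157 140 252 247 245 243 244 242 245 233 154 254 137 138 139 141
  138]
 [138 140 203 239 207 247 246 244 245 242 244 214 153 128 137 139 138 136
  139]
 [139 139 162 249 202 246 247 245 245 241 243 220 252 135  72 139 139 137
  140]]
```

jog_arm(motion=[[0,0,0,0,-0.7,0,0],[0,0,0,0,-0.7,0,0],[0,0,0,0,0,0,0]])

```text
t: 20.62
eef_pos: [564.2, 73.8, 147.4]
tcp_rot: [3.139, -0.874, -0.289]
ft_force: [-0.7, -0.5, -1.0]
opening: 0.001
grip_force: 0.0
```

jog_arm(motion=[[0,0,0,0,-0.7,0,0],[0,0,0,0,0,0,0]])

```text
t: 20.88
eef_pos: [564.4, 74.4, 147.4]
tcp_rot: [3.139, -0.874, -0.289]
ft_force: [0.6, -0.9, 0.2]
opening: 0.002
grip_force: 0.2
```

```bash
python3 -c "
from h import *
look();c=env.read_camera('wrist'); c['sc']=1.1; print(lens(c,-.44))"
```

```text
t 20.925 ang -0.446 0.008 rim top [134.6 135.4] [564.4  74.4 147.4] F [ 0.1 -1.2 -0.9]
(array([370.6, 115.8]), array([35.8, 51.2]), np.float64(91.1), np.float64(-0.4304))
```

jog_arm(motion=[[0,0,0,0,-0.5,0,0],[0,0,0,0,0,0,0]])

```text
t: 21.22
eef_pos: [564.5, 74.8, 147.4]
tcp_rot: [3.139, -0.874, -0.289]
ft_force: [-0.4, -1.3, -0.2]
opening: 0.006
grip_force: 0.5
```

jog_arm(motion=[[0,0,0,0,-0.5,0,0],[0,0,0,0,0,0,0]])

```text
t: 21.48
eef_pos: [564.6, 75.3, 147.3]
tcp_rot: [3.138, -0.873, -0.289]
ft_force: [-0.5, -1.7, -0.2]
opening: 0.007
grip_force: 1.0
```

```bash
python3 -c "
from h import *
look();c=env.read_camera('wrist'); c['sc']=1.1; print(lens(c,-.44))"
```

```text
t 21.525 ang -0.448 0.011 rim top [134.5 135.4] [564.6  75.3 147.3] F [-1.2 -2.8 -0.8]
(array([371.4, 115.7]), array([35.8, 51.4]), np.float64(91.1), np.float64(-0.4313))
```

jog_arm(motion=[[0,0,0,0,-0.5,0,0],[0,0,0,0,0,0,0]])

```text
t: 21.82
eef_pos: [564.7, 75.7, 147.3]
tcp_rot: [3.138, -0.873, -0.289]
ft_force: [-1.8, -3.8, -0.3]
opening: 0.004
grip_force: 1.6
```

```bash
python3 -c "
from h import *
look();c=env.read_camera('wrist'); c['sc']=1.1; print(lens(c,-.44)[3])"
```

```text
t 21.875 ang -0.451 0.009 rim top [134.6 135.4] [564.7  75.8 147.3] F [-1.5 -3.8 -1. ]
-0.4303
```

jog_arm(motion=[[0,0,0,0,-0.5,0,0],[0,0,0,0,0,0,0]])

```text
t: 22.18
eef_pos: [565.0, 76.3, 147.3]
tcp_rot: [3.138, -0.873, -0.289]
ft_force: [-1.0, -3.0, -2.1]
opening: 0.005
grip_force: 1.7
```

```bash
python3 -c "
from h import *
look();c=env.read_camera('wrist'); c['sc']=1.1; print(lens(c,-.44)[3])"
```

```text
t 22.225 ang -0.457 0.011 rim top [134.4 135.1] [565.   76.4 147.3] F [-0.6 -3.5 -1.6]
-0.4593
```

```bash
cat >> h.py <<'E'
def bar(c,f0):
    P,u,v=cloud(c); d=P[:,:2]-S; k=(P[:,2]>54)&(P[:,2]<68); d=d[k]
    for _ in range(4):   # bar midline: lateral midrange at several radii, line through the pivot fitted
        e=np.array([np.cos(YAW+f0),np.sin(YAW+f0)]); x=d@e; y=d@[-e[1],e[0]]; X=[];Y=[]
        for r0 in list(range(35,66,3))+list(range(-85,-30,3)):
            m=(x>=r0)&(x<r0+3)&(np.abs(y)<17)
            if m.sum()>10: X.append(r0+1.5); Y.append((np.percentile(y[m],4)+np.percentile(y[m],96))/2)
        s,o=np.polyfit(X,Y,1); f0+=s
    return round(f0,4),round(o,2),len(X)
E
python3 -c "
from h import *
for n,f in (('w1',0),('w2',0),('w6',-.44)): print(n,bar(dict(np.load(n+'.npz')),f))
c=env.read_camera('wrist'); np.savez('w7.npz',**c); print(bar(c,-.44)); c['sc']=1; print(lens(c,-.44)); c['sc']=1.2;print(lens(c,-.44))
# white-sector holes seen now, heights 45
P,u,v=cloud(c); d=P[:,:2]-S; r=np.hypot(*d.T); a=np.arctan2(-d[:,1],-d[:,0])-YAW
g=cv2.cvtColor(c['color'],cv2.COLOR_RGB2GRAY)[v,u]
m=(np.abs(r-140)<12)&(P[:,2]<50)&(g<120)
for h in (-.88,-.44,0,.44,.88):
  k=m&(np.abs(a-h)<.08); print(h,k.sum(),np.median(a[k]) if k.any() else '',np.median(r[k]) if k.any() else '')
"
```

```text
w1 (np.float64(-0.0042), np.float64(-0.55), 28)
w2 (np.float64(0.0025), np.float64(-0.19), 28)
w6 (np.float64(-0.3978), np.float64(-2.33), 24)
(np.float64(-0.4139), np.float64(-1.78), 23)
(array([373.1, 115.9]), array([36., 51.]), np.float64(91.1), np.float64(-0.439))
(array([379.9, 119. ]), array([40.6, 65.6]), np.float64(88.5), np.float64(-0.5314))
-0.88 0  
-0.44 0  
0 0  
0.44 105 0.4474269313270549 143.5170819423143
0.88 0
```

jog_arm(motion=[[0,0,0,0,-0.5,0,0],[0,0,0,0,0,0,0],[0,0,0,0,-0.5,0,0],[0,0,0,0,0,0,0]])

```text
t: 22.82
eef_pos: [565.1, 77.4, 147.2]
tcp_rot: [3.138, -0.873, -0.288]
ft_force: [-0.8, 0.0, -3.8]
opening: 0.004
grip_force: 2.1
```

```bash
python3 -c "
from h import *
look()"
```

```text
t 22.875 ang -0.489 0.011 rim top [130.7 131.4] [565.   77.4 147.2] F [-2.8 -0.5 -4. ]
```

jog_arm(motion=[[0,0,0,0,-0.5,0,0],[0,0,0,0,0,0,0],[0,0,0,0,-0.5,0,0],[0,0,0,0,0,0,0]])

```text
t: 23.38
eef_pos: [565.3, 78.0, 147.2]
tcp_rot: [3.138, -0.873, -0.29]
ft_force: [-3.2, -3.8, -5.4]
opening: 0.004
grip_force: 3.4
```

```bash
python3 -c "
from h import *
look()"
```

```text
t 23.425 ang -0.489 0.013 rim top [130.8 131.6] [565.3  78.  147.2] F [-4.4 -5.1 -4.9]
```

The pin has dropped into the hole, with the ring now resting on the finger. I'll back the finger off sideways and lower it to let go.

jog_arm(motion=[[0,0,0,-1.1,0.8,1,0],[0,0,0,-1.1,0.8,1,0],[0,0,0,-1.1,0.8,1,0],[0,0,0,-1.1,0.8,0.8,0],[0,0,0,-1.1,0.8,0.8,0],[0,0,0,0,0,0,0]])

```text
t: 24.18
eef_pos: [564.6, 74.3, 140.4]
tcp_rot: [3.139, -0.874, -0.289]
ft_force: [0.1, 0.1, 0.4]
opening: 0.005
grip_force: 0.0
```

```bash
python3 -c "
from h import *
look(); rows(pose(-.44,30),3)"
```

```text
t 24.225 ang -0.489 0.01 rim top [126.8 127.6] [564.6  74.3 140.3] F [-0.7 -0.3  0.3]
[ 0.01 -0.03  0.04] [-2.   0.9 -3.2]
[ 0.01 -0.03  0.04] [-2.   0.9 -3.2]
[ 0.01 -0.03  0.04] [-2.   0.9 -3.2]
goal [553.2  75.  141.9] d [-11.4   0.6   1.5] t 24.225 q [ 0.12  0.63  2.2   3.72  0.6  -1.79] F [-0.7 -0.3  0.3] M [ 0.2   0.44 -0.01] g 0.0
```

The rim is back at its home height of 127.6 with no force. I'll centre the finger and withdraw along its axis.

jog_arm(motion=[[0,0,0,-2,1,-3,0],[0,0,0,-2,1,-3,0],[0,0,0,-1,0,-6,0],[0,0,0,0,0,-8,0],[0,0,0,0,0,0,0]])

```text
t: 24.85
eef_pos: [545.7, 78.1, 149.8]
tcp_rot: [3.139, -0.874, -0.289]
ft_force: [0.1, -1.4, -0.1]
opening: 0.006
grip_force: 0.0
```

jog_arm(motion=[[0,0,0,0,0,-15,0],[0,0,0,0,0,-20,0],[0,0,0,0,0,-25,0],[0,0,0,0,0,-25,0],[0,0,0,0,0,-20,0],[0,0,0,0,0,-10,0],[0,0,0,0,0,0,0],[0,0,0,0,0,0,0]])

```text
t: 25.85
eef_pos: [461.9, 103.2, 222.9]
tcp_rot: [3.139, -0.874, -0.289]
ft_force: [0.2, 0.1, 0.4]
opening: 0.006
grip_force: 0.0
```

```bash
python3 - <<'E'
from h import *
s=env.state(); print(s["t"],s["eef_pos"].round(1),s["ft_force"].round(1))
c=snap("wrist","w8.png"); cv2.imwrite("pics/w8.png",cv2.resize(c["color"][80:300,150:470,::-1],None,fx=2.4,fy=2.4))
w=c; 
for n,c in (("wrist",w),("top",env.read_camera("top"))):
    print(n,bar(c,-.44)); P,u,v=cloud(c); f=YAW-.44; e=np.array([np.cos(f),np.sin(f)]); d=P[:,:2]-S; x=d@e; y=d@[-e[1],e[0]]
    m=(np.abs(y)<30)&(x>-140)&(x<-82)&(P[:,2]>104)&(P[:,2]<150); print(m.sum(),np.percentile(P[m,2],[50,98]),"mid y",(np.percentile(y[m],2)+np.percentile(y[m],98))/2)
E
```

```text
25.85 [461.9 103.2 222.9] [0.2 0.1 0.4]
wrist (np.float64(-0.4547), np.float64(-2.32), 28)
688 [118.70960462 127.04674636] mid y -0.06789309889532724Traceback (most recent call last):
  File "<stdin>", line 6, in <module>
  File "h.py", line 92, in bar
    s,o=np.polyfit(X,Y,1); f0+=s
        ~~~~~~~~~~^^^^^^^
    raise TypeError("expected non-empty vector for x")
TypeError: expected non-empty vector for x
```

View pics/w8.png

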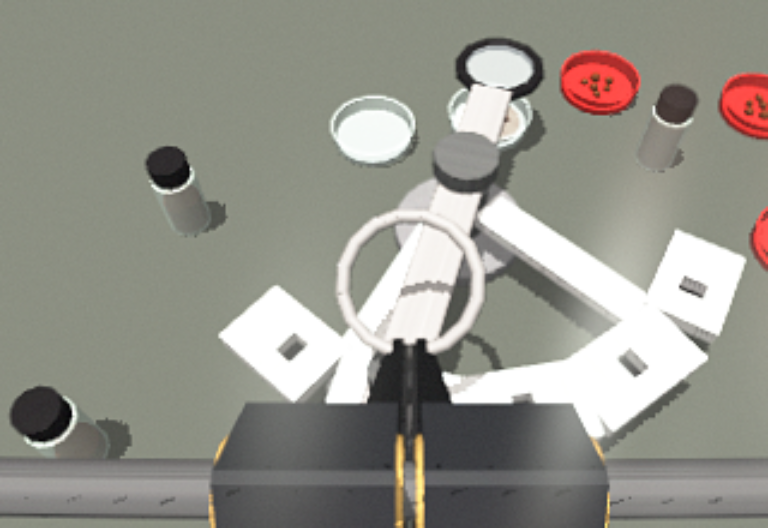

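The arm sits in the hole next to the middle one. The outer hole (292,347) and the other three are empty. The lens (500,67) is over the crumb dish, the ring is at its home height, and the fingers are clear.

```bash
python3 -c "
from cell import env
print(env.job_done())"
```

```text
the job is handed in; nothing more can be done
None
```

I lifted the pin, swung the arm one hole (-0.44 rad) so the lens is over the crumb dish, and released the ring. The pin measured fully home, and I handed the job in at about 26 s with the gripper clear; the hand-in gave no verdict.

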